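Hold the recessed reset button of a bench controller down with a stylus

ROBOT

A 6-joint arm with a two-finger parallel gripper is mounted at the origin on a cart in front of the work surface, level with it; the furniture and walls round the work are solid. World frame = base frame: x ahead of the robot, y to its left, z up, the work surface at z = 0. Lengths are in m, angles in rad, forces in N, time in s.
With the tool pointing down it reaches from about 0.3 to 0.775 m from the base axis. Payload 14.6 kg.
Tool frame: the origin (TCP) lies at the very end of the fingers, on their centre line; the grasp point (between the pads) lies 19 mm behind it; z points along the fingers, y is the line along which they close (so a half turn about z gives the same grasp; the last joint's range is limited). The gripper opens to 94 mm and grips with 3 to 60 N. Pads are 16 mm wide; open, the fingers measure 119 mm over their backs; the gripper's body (75 mm by 177 mm) begins 78 mm behind the grasp point.
Start: joints at [1.092, 0.3, 1.521, -0, 1.321, -0.067], TCP at [0.22, 0.504, 0.205] pointing down, gripper open.
Joint ranges: [-3.03, 3.03], [-0.79, 2.21], [0.23, 2.52], [-1.04, 4.18], [0, 3.07], [-2.55, 2.55]. Speed limits (rad/s): [2.22, 2.22, 2.57, 3.14, 3.14, 3.14].

INTERFACE

Orientations are given as [roll, pitch, yaw] about the fixed x, y, z axes, in that order (R = Rz(yaw) Ry(pitch) Rx(roll)).
In Python, from station import ctrl gives the robot as it stands.
- The arm moves only by the tool move_arm, never from a script. Its argument "increments" is a list of rows, each a list of 7 numbers: the opening, from 0 (shut) to 1 (fully open), then the shift along the tool's x, y, z in units of 50 mm (1.0 is 50 mm), then the turn, a rotation vector about the tool's x, y, z in rad. In form: [[claw, tx, ty, tz, rx, ry, rz], ...]. A call has 1 to 20 rows; each row shifts and turns the commanded pose from where the row before left it, along the tool's axes as they then stand; what a row does not reach is not made up. A row lasts 1/10 s, in which the tool goes at most 50 mm and 8.59 degrees, less where a joint would pass 70% of its speed; a pose out of reach is approached as far as the arm can. A call is refused whole if a number of a shift passes 1 or a number of a turn 0.15, either way. A call with a gripper value outside its range is refused whole. The fingers move at their own pace and stop on an object; "force" is the grip in N (left out, the last holds). Time passes only in rows, so rows that do not move let the fingers close. It gives the time, the measured TCP pose, the force, the opening and the grip force at its end, in the units of the state.
- ctrl.get_obs(): the state, without advancing time (a new reading comes with each control period).
- ctrl.camera(name): name is "scene" or "top"; returns a dict with "color" (480x640x3 uint8, blue, green, red), "K" (3x3 intrinsics, pixels), "pose" (4x4, takes a point from camera to world coordinates). Camera axes: x right, y down, z forward; pixel columns grow to the right and rows downward; lengths in m; the calibration is good to about 2 mm. A picture is of the moment at which its call begins. There is no depth.
- ctrl.hand_in(): hands the job in; it is judged then, once.
Trained networks look in a picture, given as the dict that the camera call returned (one of the last four; its "shot" number tells which), for a name from the list of things; names that differ only in an ending like _2 or _b are one class to them, and where a whole thing is asked for, a point or a joint stands for the part that bears it (a point fixed in the world has none). Each returns a list of dicts, best first, with "conf" (0 to 1); they miss things now and then, are a little off and sometimes report something else, mostly with a low value. They report only what shows in the picture. A call takes as long as a camera call. They do not tell look-alikes from the thing itself.
- ctrl.cut_out(name, picture): "mask" (480x640 bool, what is visible of it) and "centre" ([row, column] in pixels, amid what is visible of it).
The state is a dict: "time_s": time; "qpos": joint angles; "joint_vel": joint speeds; "tau": joint torques, N m; "ee_pos": TCP position; "eef_rot": TCP orientation; "force": force on the tool from outside, world axes, zero at the start; "moment": the same for the moment, N m; "grip_width": finger opening in m; "grip_force": force on a finger pad.
Only numpy, scipy, OpenCV 4.12 (cv2) and the standard library are available. Lean on these libraries where they do the work, as an engineer would, in place of code of your own. Each camera call takes 0.05 s, during which the arm holds its last target. There are 200 camera calls.

TASK

The small grey controller box on the bench has locked up. First pull its drawer out to the stop by the bar handle; then take the stylus from its stand, put its tip down through the round hole in the drawer's cover plate and press the recessed reset button underneath fully down, and finish like that, still gripping the stylus and holding the button down. Press nothing through the square hole beside it, and leave the jar, the dish and the beaker where they stand.

Things in the scene. Friction and masses are not known exactly. Their poses are not given: they have to be found in the camera images.
- instrument: controller: fixed grey metal box, 140 (x) x 150 (y) x 90 mm high; origin at the centre of its underside on the bench; its front, with the drawer, faces along its own -x axis (towards the robot, turned by up to 0.55 rad); z up. It cannot be pushed about
- drawer (a joint): how far the drawer is pulled out along the instrument's -x axis, m: 0 shut, 0.08 at the stop; starts between 0 and 0.012; slides with about 2 N of friction and stays where it is left. Moves the handle, the cover plate, the holes and both buttons with it
- drawer_handle (a point): middle of the drawer's bar handle: round steel bar 11 mm thick, 80 mm long, along the instrument's y axis, 62 mm above the bench, joined to the drawer front by a bar at each end; 32 mm free between bar and front. The front reaches 84 mm, the box top behind it 90 mm above the bench. Can be pinched from above, fingers before and behind the bar
- round_hole (a point): centre of the ROUND hole, 17 mm in diameter, at the upper face of the drawer's white cover plate (4 mm thick), 60 mm above the bench; 86 mm behind the handle bar, on the left seen from the robot (instrument +y). Hidden in the box while the drawer is shut, 42 mm in front of the box with the drawer at its stop. The drawer front rises 24 mm above the plate
- square_hole (a point): centre of the SQUARE hole, 17 x 17 mm, in the same plate, 56 mm to the right of the round one (instrument -y); a clear button that must not be pressed lies under it
- reset_button_top (a point): middle of the top of the reset button, a plain grey round button 14 mm in diameter, under the centre of the round hole; at rest its top is 42 mm above the bench, i.e. 18 mm below the upper face of the plate; the point sinks with the button
- reset_button (a joint): how far the reset button is pressed down, m: 0 at rest, 0.008 fully down; a spring pushes it back with 1 N at first and 4.5 N when fully down
- clear_button (a joint): the same for the button under the square hole; must stay at 0
- stylus: stylus hanging upright by its collar in the middle hole of the stand, about 60 g; origin at the tip, z up its axis. Steel shank 6 mm thick to 70 mm from the tip, collar 22 mm wide from 70 to 76, black square handle 18 x 18 mm (flats face its own x and y) from 76 to 138, knob on top to 141. In the stand its tip is 2 mm above the bench; it turns freely in the hole
- stand: grey block, 50 (x) x 100 (y) x 72 mm high, fixed to the bench, with three round 8 mm holes 32 mm apart along its y axis; origin at the centre of its underside, below the middle hole, where the stylus hangs; the outer two are empty. The stylus must be raised 70 mm straight up to clear it
- jar: bystander: powder jar with screw cap, 55 mm in diameter, 71 mm high, origin at the centre of its underside
- dish: bystander: low clear dish with lid, 61 mm in diameter, 15 mm high, origin at the centre of its underside
- glass_beaker: bystander: clear beaker, 52 mm in diameter, 70 mm high, origin at the centre of its underside
Not all that is in view belongs to the job. There is more than one size of the stylus; the job needs the smallest.

How it is judged:
On the way, in this order (a step that is already met when the one before it is completed fails the run):
1. the drawer is pulled out to its stop (to within 12 mm) (value of joint drawer above 0.068 m), for 0.2 s.
2. after that the gripped stylus is lifted out of its stand (height (world z) of stylus above 0.065 m and contact force between the fingers and stylus above 1 N), for 0.1 s.
At the end, for the whole second after the job is handed in: drawer within 12 mm of its stop; stylus gripped by the fingers, within 20 degrees of upright, tip through the round hole on the reset button (8 mm sideways, 4 mm in height) and keeping it pressed at least 5.5 of 8 mm; the button under the square hole not pressed (value of joint drawer above 0.068 m and value of joint reset_button above 0.0055 m and value of joint clear_button below 0.002 m and contact force between the fingers and stylus above 1 N and horizontal distance between stylus and reset_button_top below 0.008 m and z of stylus in the frame of reset_button_top between -0.004 and 0.004 m and angle between stylus's own z axis and vertical below 0.35 rad); the arm keeps its last pose, push and grip.
It fails at once if the button under the square hole is pressed more than 2 mm (value of joint clear_button above 0.002 m).
It fails at once if the jar is moved more than 30 mm (distance of jar from where it was at the start of the episode above 0.03 m).
It fails at once if the dish is moved more than 30 mm (distance of dish from where it was at the start of the episode above 0.03 m).
It fails at once if the beaker is moved more than 30 mm (distance of glass_beaker from where it was at the start of the episode above 0.03 m).
It also fails if it takes over 51 s, if anything falls off the work surface, if the arm or the gripper's body presses on something with over 40 N, if the wrist force passes 120 N, or if a joint passes its speed limit or range.

## Working session

There is one attempt and no reset: what is moved stays moved. The work goes in short steps, Python scripts to look and compute and a tool call to move; the robot and the scene stay as the last step left them, time stands still between calls to the robot, and variables do not carry over. Pictures are saved under pics/ and viewed, at most 10 in all, crops included, and the job is handed in when it is done.

Besides the shell and the picture viewer there is one more tool, called after "Request:" by a JSON object that holds its "api" and its "payload", one argument or row to a line. move_arm: Moves the arm, as the interface text tells. Its arguments: {"type":"object","properties":{"increments":{"type":"array","items":{"type":"array","items":{"type":"number"}}},"force":{"type":"number"}},"required":["increments"]}

```bash
mkdir -p pics; cat > h.py <<'E'
import numpy as np, cv2
from station import ctrl
def proj(p,c):
    T=np.linalg.inv(c["pose"]); q=T[:3,:3]@np.asarray(p,float)+T[:3,3]; u=c["K"]@q; return u[:2]/u[2]
def ray(rc,z,c):  # row,col -> world point at height z
    d=c["pose"][:3,:3]@np.linalg.inv(c["K"])@np.array([rc[1],rc[0],1.]); o=c["pose"][:3,3]
    return o+d*(z-o[2])/d[2]
E
python3 - <<'E'
from h import *
o=ctrl.get_obs(); print(o["time_s"],o["ee_pos"],o["eef_rot"],o["grip_width"])
for n in("scene","top"):
    c=ctrl.camera(n); cv2.imwrite(f"pics/{n}0.png",c["color"]); print(n,c["pose"].round(3).tolist(),c["K"][0,0])
    for k in("instrument","drawer_handle","stylus","stand","jar","dish","glass_beaker"):
        for r in ctrl.cut_out(k,c)[:4]:
            m=r["mask"]; ys,xs=np.where(m); print(n,k,round(r["conf"],2),np.round(r["centre"]),(xs.min(),xs.max(),ys.min(),ys.max()) if len(xs) else 0, ray(r["centre"],0.06,c).round(3))
E
```

```text
0.0 [0.22000711 0.50379115 0.20489228] [-3.14044807e+00 -1.01265183e-04  2.72981533e+00] 0.09404607445006544
scene [[0.841, -0.33, 0.428, 0.124], [-0.54, -0.514, 0.666, -0.663], [-0.0, -0.791, -0.611, 0.627], [0.0, 0.0, 0.0, 1.0]] 480.91630909990585
scene instrument 0.64 [316. 473.] (np.int64(395), np.int64(536), np.int64(264), np.int64(372)) [ 0.628 -0.343  0.06 ]
scene drawer_handle 0.57 [313. 426.] (np.int64(395), np.int64(439), np.int64(267), np.int64(358)) [ 0.57  -0.297  0.06 ]
scene stylus 0.75 [192. 202.] (np.int64(192), np.int64(212), np.int64(164), np.int64(241)) [0.407 0.251 0.06 ]
scene stylus 0.67 [158. 305.] (np.int64(298), np.int64(311), np.int64(135), np.int64(208)) [0.683 0.262 0.06 ]
scene stylus 0.59 [191. 264.] (np.int64(258), np.int64(268), np.int64(174), np.int64(206)) [0.525 0.181 0.06 ]
scene stand 0.92 [217. 268.] (np.int64(239), np.int64(290), np.int64(193), np.int64(243)) [0.485 0.085 0.06 ]
scene jar 0.59 [246. 380.] (np.int64(366), np.int64(394), np.int64(225), np.int64(267)) [ 0.618 -0.12   0.06 ]
scene dish 0.94 [274. 286.] (np.int64(268), np.int64(299)
[... 828 characters left out ...]
t64(288), np.int64(300)) [0.373 0.15  0.06 ]
top stand 0.63 [248. 261.] (np.int64(238), np.int64(286), np.int64(227), np.int64(263)) [0.481 0.119 0.06 ]
top jar 0.95 [183. 354.] (np.int64(342), np.int64(366), np.int64(171), np.int64(198)) [ 0.635 -0.094  0.06 ]
top jar 0.21 [211. 431.] (np.int64(408), np.int64(461), np.int64(183), np.int64(234)) [ 0.571 -0.276  0.06 ]
top dish 0.83 [266. 329.] (np.int64(317), np.int64(342), np.int64(253), np.int64(277)) [ 0.441 -0.039  0.06 ]
top dish 0.55 [187. 354.] (np.int64(342), np.int64(365), np.int64(171), np.int64(196)) [ 0.627 -0.095  0.06 ]
top dish 0.27 [210. 430.] (np.int64(408), np.int64(460), np.int64(183), np.int64(232)) [ 0.572 -0.274  0.06 ]
```

View pics/scene0.png

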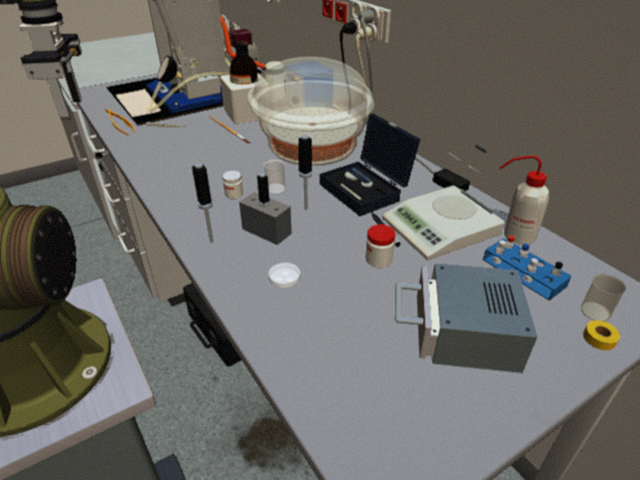

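View pics/top0.png

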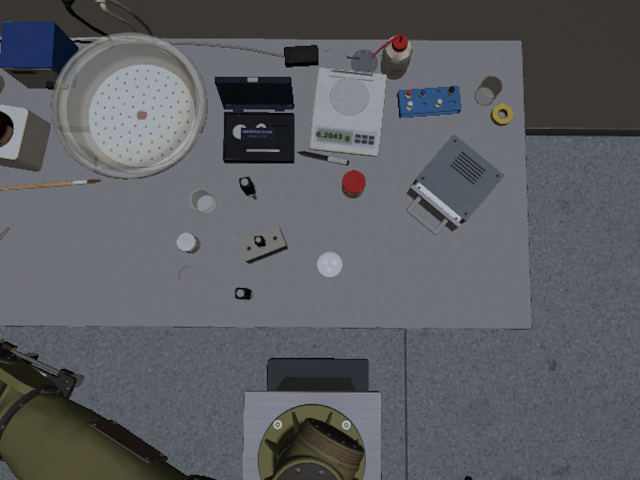

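The scene picture shows three black-handled styluses:
- a tall one free-standing at (202,200)
- a tall one at (305,170)
- a short one in the grey stand's middle hole at (264,190), which is (260,241) in the top view

The one in the stand is the smallest and matches the description. The controller is at (473,316), with its handle at (408,302). Next I'll fit the poses and crop the stand to confirm.

```bash
cat >> h.py <<'E'
from scipy.optimize import minimize
def box(x0,x1,y0,y1,z0,z1): return np.array([[x,y,z] for x in(x0,x1) for y in(y0,y1) for z in(z0,z1)])
def sil(parts,p,c):
    R=np.array([[np.cos(p[2]),-np.sin(p[2]),0],[np.sin(p[2]),np.cos(p[2]),0],[0,0,1]]); im=np.zeros((480,640),np.uint8)
    for b in parts:
        h=np.array([proj(R@v+[p[0],p[1],0],c) for v in b])
        cv2.fillConvexPoly(im,cv2.convexHull((h*16).round().astype(np.int32)),255,shift=4)
    return im
def fit(partsf,p0,cms,step):
    ms=[(c,cv2.GaussianBlur(m.astype(np.float32),(0,0),1)) for c,m in cms]
    f=lambda p:sum(np.abs(cv2.GaussianBlur((sil(partsf(p),p,c)/255).astype(np.float32),(0,0),1)-m).sum() for c,m in ms)
    s=np.vstack([p0]+[np.array(p0)+np.eye(len(p0))[i]*step[i] for i in range(len(p0))])
    return minimize(f,p0,method="Nelder-Mead",options=dict(initial_simplex=s,maxiter=300,xatol=1e-4,fatol=.1))
def instr(p):
    d=p[3] if len(p)>3 else 0.005; f=-0.07-d
    P=[box(-.07,.07,-.075,.075,0,.09),box(f-.0105,f,-.075,.075,.01,.084),box(f-.0535,f-.0425,-.04,.04,.0565,.0675)]
    return P+[box(f-.0535,f,y-.005,y+.005,.0565,.0675) for y in(-.035,.035)]
E
python3 - <<'E'
from h import *
cs={n:ctrl.camera(n) for n in("scene","top")}
I=[(c,ctrl.cut_out("instrument",c)[0]["mask"]) for c in cs.values()]
for s in (I,I[:1],I[1:]):
    r=fit(instr,[.635,-.33,-.55,.005],s,[.02,.02,.1,.006]); print("instr",r.x.round(4),r.fun)
S=[(c,ctrl.cut_out("stand",c)[0]["mask"]) for c in cs.values()]
st=lambda p:[box(-.025,.025,-.05,.05,0,.072)]
for s in (S,S[:1],S[1:]):
    r=fit(st,[.48,.1,-.3],s,[.02,.02,.2]); print("stand",r.x.round(4),r.fun)
for n,c in cs.items():
    for r in ctrl.cut_out("stylus",c)[:4]:
        ys,xs=np.where(r["mask"]); print(n,round(r["conf"],2),np.round(r["centre"],1),xs.min(),xs.max(),ys.min(),ys.max(),ray(r["centre"],.13,c).round(3),ray([ys.max(),xs[ys==ys.max()].mean()],0,c).round(3))
    
a=cs["scene"]["color"][150:250,180:320]; b=cs["top"]["color"][170:310,160:300]
cv2.imwrite("pics/crop1.png",np.hstack([cv2.resize(a,None,fx=2.8,fy=4*.7,interpolation=2)[:280],cv2.resize(b,(280,280),interpolation=2)]))
E
```

```text
instr [ 0.6448 -0.3359 -0.7034  0.0085] 870.8776245117188
instr [ 0.6463 -0.3343 -0.6848  0.0094] 593.9970703125
instr [ 0.6466 -0.3381 -0.6789  0.0121] 390.35394287109375Traceback (most recent call last):
  File "<stdin>", line 6, in <module>
IndexError: list index out of range
```

```bash
python3 - <<'E'
from h import *
cs={n:ctrl.camera(n) for n in("scene","top")}
st=lambda p:[box(-.025,.025,-.05,.05,0,.072)]
for n,c in cs.items():
    for r in ctrl.cut_out("stand",c)[:1]: print(n,"stand",r["conf"],fit(st,[.48,.1,-.3],[(c,r["mask"])],[.02,.02,.2]).x.round(3))
    for r in ctrl.cut_out("stylus",c)[:4]:
        ys,xs=np.where(r["mask"]); print(n,round(r["conf"],2),np.round(r["centre"],1),xs.min(),xs.max(),ys.min(),ys.max(),ray(r["centre"],.13,c).round(3),ray([ys.max(),xs[ys==ys.max()].mean()],0,c).round(3))
v=[]
for n,(y,x) in dict(scene=(150,180),top=(170,190)).items(): v.append(cv2.resize(cs[n]["color"][y:y+110,x:x+140],(400,300),interpolation=2))
p=[.6448,-.3359,-.70,.0085]
for n,(y,x) in dict(scene=(255,385),top=(125,390)).items():
    c=cs[n]; im=cv2.resize(c["color"][y:y+120,x:x+160],(400,300),interpolation=2)
    m=cv2.resize(sil(instr(p),p,c)[y:y+120,x:x+160],(400,300)); k,_=cv2.findContours((m>127).astype(np.uint8),0,2); cv2.drawContours(im,k,-1,(0,0,255),1); v.append(im)
cv2.imwrite("pics/crop1.png",np.vstack([np.hstack(v[:2]),np.hstack(v[2:])]))
E
```

```text
scene stand 0.97 [0.492 0.116 0.363]
scene 0.74 [190.1 203.6] 192 212 163 242 [0.377 0.144 0.13 ] [0.375 0.146 0.   ]
scene 0.66 [191.7 265.3] 257 269 174 206 [0.476 0.072 0.13 ] [0.535 0.21  0.   ]
scene 0.66 [162.2 303.7] 297 311 136 207 [0.603 0.135 0.13 ] [0.617 0.152 0.   ]
top stand 0.61 [0.49  0.115 0.396]
top 0.69 [244.3 259.3] 255 266 235 247 [0.482 0.114 0.13 ] [0.49  0.125 0.   ]
top 0.62 [187.1 246.1] 240 256 178 199 [0.609 0.146 0.13 ] [0.607 0.143 0.   ]
top 0.51 [294.6 245.2] 235 253 288 300 [0.372 0.143 0.13 ] [0.363 0.159 0.   ]
```

View pics/crop1.png

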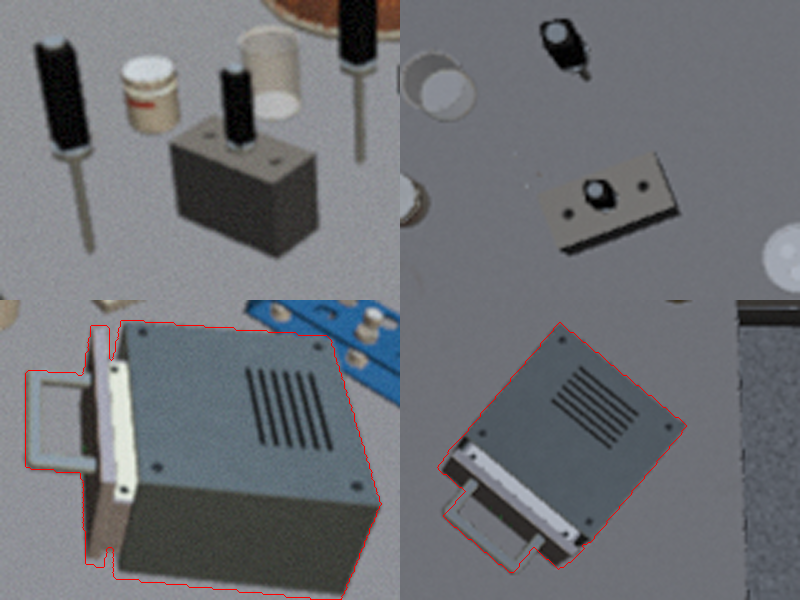

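The fit matches in both views: box (0.645, -0.336) with yaw about -0.70 and drawer about 8 mm out. The handle is at about (0.548, -0.255). The crop shows the short stylus at (238,105) seated in the stand's middle hole at world (0.49, 0.116), and the two tall ones stand free beside it. I'm setting out high for the handle.

Request:
{"api": "move_arm", "payload": {
  "increments": [
    [0.34,0,0,-0.8,0,0,0],
    [0.34,0,0,-0.8,0,0,0],
    [0.34,0,0,-0.8,0,0,0],
    [0.34,-0.55,-0.51,0,0,0,0],
    [0.34,-0.55,-0.51,0,0,0,0],
    [0.34,-0.55,-0.51,0,0,0,0],
    [0.34,-0.55,-0.51,0,0,0,0],
    [0.34,-0.55,-0.51,0,0,0,0],
    [0.34,-0.55,-0.51,0,0,0,0],
    [0.34,-0.55,-0.51,0,0,0,0],
    [0.34,-0.55,-0.51,0,0,0,0],
    [0.34,-0.55,-0.51,0,0,0,0],
    [0.34,-0.55,-0.51,0,0,0,0],
    [0.34,-0.55,-0.51,0,0,0,0],
    [0.34,-0.55,-0.51,0,0,0,0],
    [0.34,-0.55,-0.51,0,0,0,0],
    [0.34,-0.55,-0.51,0,0,0,0],
    [0.34,-0.55,-0.51,0,0,0,0],
    [0.34,-0.55,-0.51,0,0,0,0],
    [0.34,-0.55,-0.51,0,0,0,0]
  ]
}}

```text
time_s: 3.4
ee_pos: [0.4754, -0.082, 0.3256]
eef_rot: [3.142, 0.0, 2.73]
force: [-0.3, 0.6, 0.4]
grip_width: 0.0315
grip_force: 0.0
```

Request:
{"api": "move_arm", "payload": {
  "increments": [
    [0.34,-0.55,-0.51,0,0,0,0],
    [0.34,-0.55,-0.51,0,0,0,0],
    [0.34,-0.55,-0.51,0,0,0,0],
    [0.34,-0.55,-0.51,0,0,0,0],
    [0.34,-0.55,-0.51,0,0,0,0],
    [0.34,0,0,0,0,0,0.124],
    [0.34,0,0,0,0,0,0.124],
    [0.34,0,0,0,0,0,0.124],
    [0.34,0,0,0,0,0,0.124],
    [0.34,0,0,0,0,0,0.124],
    [0.34,0,0,0,0,0,0.124],
    [0.34,0,0,0,0,0,0.124],
    [0.34,0,0,0,0,0,0.124],
    [0.34,0,0,0,0,0,0.124],
    [0.34,0,0,0,0,0,0.124],
    [0.34,0,0,0,0,0,0.124],
    [0.34,0,0,0,0,0,0.124],
    [0.34,0,0,0,0,0,0.124],
    [0.34,0,0,0,0,0,0.124],
    [0.34,0,0,0,0,0,0.124]
  ]
}}

```text
time_s: 5.4
ee_pos: [0.55, -0.2522, 0.3254]
eef_rot: [-3.142, 0.0, 0.865]
force: [0.0, -0.6, 0.7]
grip_width: 0.0321
grip_force: 0.0
```

Request:
{"api": "move_arm", "payload": {
  "increments": [
    [0.34,-0.07,0,0.8,0,0,0],
    [0.34,0,0,0.8,0,0,0],
    [0.34,0,0,0.8,0,0,0],
    [0.34,0,0,0.8,0,0,0],
    [0.34,0,0,0.8,0,0,0],
    [0.34,0,0,0.4,0,0,0],
    [0.34,0,0,0.4,0,0,0],
    [0.34,0,0,0.4,0,0,0],
    [0.34,0,0,0.4,0,0,0],
    [0.34,0,0,0,0,0,0]
  ]
}}

```text
time_s: 6.4
ee_pos: [0.5465, -0.2543, 0.0429]
eef_rot: [-3.137, 0.001, 0.87]
force: [-0.3, -0.3, 0.9]
grip_width: 0.0321
grip_force: 0.0
```

Request:
{"api": "move_arm", "payload": {
  "increments": [
    [0,0,0,0,0,0,0],
    [0,0,0,0,0,0,0],
    [0,0,0,0,0,0,0],
    [0,0,0,0,0,0,0],
    [0,0,0,0,0,0,0]
  ],
  "force": 25
}}

```text
time_s: 6.9
ee_pos: [0.5482, -0.2551, 0.0465]
eef_rot: [3.14, -0.0, 0.87]
force: [-1.8, 0.6, 6.4]
grip_width: 0.01
grip_force: 25.0
```

Request:
{"api": "move_arm", "payload": {
  "increments": [
    [0,0,-0.15,0,0,0,0],
    [0,0,-0.15,0,0,0,0],
    [0,0,-0.15,0,0,0,0],
    [0,0,-0.15,0,0,0,0],
    [0,0,-0.15,0,0,0,0],
    [0,0,-0.15,0,0,0,0],
    [0,0,-0.15,0,0,0,0],
    [0,0,-0.15,0,0,0,0],
    [0,0,-0.1,0,0,0,0],
    [0,0,0,0,0,0,0]
  ]
}}

```text
time_s: 7.9
ee_pos: [0.4982, -0.2127, 0.0465]
eef_rot: [3.14, -0.001, 0.87]
force: [-0.3, 2.4, 7.5]
grip_width: 0.0102
grip_force: 25.0
```

Request:
{"api": "move_arm", "payload": {
  "increments": [
    [0,0,-0.06,0,0,0,0],
    [0,0,-0.06,0,0,0,0],
    [0,0,0,0,0,0,0],
    [0,0,0,0,0,0,0]
  ]
}}

```text
time_s: 8.3
ee_pos: [0.4938, -0.209, 0.0465]
eef_rot: [3.14, -0.001, 0.87]
force: [-0.9, 2.4, 8.1]
grip_width: 0.0103
grip_force: 25.0
```

Request:
{"api": "move_arm", "payload": {
  "increments": [
    [0,0,-0.06,0,0,0,0],
    [0,0,-0.06,0,0,0,0],
    [0,0,-0.04,0,0,0,0],
    [0,0,0,0,0,0,0],
    [0,0,0,0,0,0,0]
  ]
}}

```text
time_s: 8.8
ee_pos: [0.4926, -0.208, 0.0468]
eef_rot: [3.124, -0.003, 0.869]
force: [39.5, -30.4, -29.5]
grip_width: 0.0115
grip_force: 25.0
```

The stop is reached: the force jumped and total travel is about 73 mm. I'm relaxing the push, releasing, and raising straight up.

Request:
{"api": "move_arm", "payload": {
  "increments": [
    [0,0,0.1,0,0,0,0],
    [0,0,0,0,0,0,0],
    [0.34,0,0,0,0,0,0],
    [0.34,0,0,0,0,0,0],
    [0.34,0,0,0,0,0,0],
    [0.34,0,0,-0.4,0,0,0],
    [0.34,0,0,-0.8,0,0,0],
    [0.34,0,0,-0.8,0,0,0],
    [0.34,0,0,-0.8,0,0,0],
    [0.34,0,0,-0.8,0,0,0],
    [0.34,0,0,-0.8,0,0,0],
    [0.34,0,0,-0.8,0,0,0],
    [0.34,0,0,-0.8,0,0,0]
  ]
}}

```text
time_s: 10.1
ee_pos: [0.4907, -0.2069, 0.3471]
eef_rot: [-3.141, 0.0, 0.87]
force: [-0.6, 0.2, 0.4]
grip_width: 0.0319
grip_force: 0.0
```

```bash
python3 - <<'E'
from h import *
print(ctrl.get_obs()["ee_pos"])
cs={n:ctrl.camera(n) for n in("scene","top")}
M=[]
for n,c in cs.items():
    for k in("instrument","round_hole","square_hole","drawer_handle","stylus"):
        for r in ctrl.cut_out(k,c)[:3]: print(n,k,round(r["conf"],2),np.round(r["centre"],1),r["mask"].sum(),ray(r["centre"],.06,c).round(4))
v=[]
for n,(y,x) in dict(scene=(240,340),top=(125,370)).items(): v.append(cv2.resize(cs[n]["color"][y:y+150,x:x+130],(400,460),interpolation=2))
cv2.imwrite("pics/crop2.png",np.hstack(v))
for n,c in cs.items(): np.savez(f"cam_{n}.npz",**{k:c[k] for k in("color","K","pose")})
E
```

```text
[ 0.49070274 -0.20687499  0.34708486]
scene instrument 0.67 [315.3 457.3] 14478 [ 0.6091 -0.328   0.06  ]
scene round_hole 0.58 [313.8 402.8] 5006 [ 0.5372 -0.2779  0.06  ]
scene square_hole 0.84 [314.1 406.1] 5244 [ 0.5413 -0.2813  0.06  ]
scene square_hole 0.59 [173.8 271.9] 617 [0.577 0.239 0.06 ]
scene drawer_handle 0.75 [315.  403.5] 4978 [ 0.5364 -0.2806  0.06  ]
scene stylus 0.76 [160.5 306.6] 701 [0.6812 0.2509 0.06  ]
scene stylus 0.63 [191.6 262.4] 328 [0.5207 0.1798 0.06  ]
scene stylus 0.57 [188.6 202.6] 657 [0.413  0.2644 0.06  ]
top instrument 0.88 [161.2 465.9] 1492 [ 0.6891 -0.3586  0.06  ]
top instrument 0.68 [211.  394.7] 184 [ 0.5693 -0.1902  0.06  ]
top instrument 0.22 [247.5 259.9] 117 [0.4821 0.1213 0.06  ]
top round_hole 0.47 [211.7 395.7] 168 [ 0.5677 -0.1925  0.06  ]
top square_hole 0.7 [212.5 395.5] 200 [ 0.5658 -0.192   0.06  ]
top square_hole 0.23 [163.3 464.9] 1604 [ 0.684  -0.3562  0.06  ]
top stylus 0.74 [294.4 244.9] 212 [0.3743 0.1533 0.06  ]
top stylus 0.54 [210.8 394.8] 169 [ 0.5698 -0.1904  0.06  ]
top stylus 0.52 [161.5 466.6] 1616 [ 0.6884 -0.3603  0.06  ]
```

View pics/crop2.png

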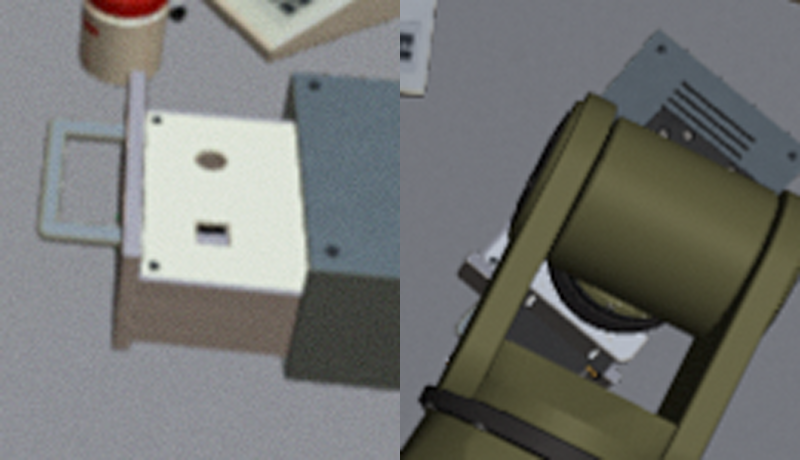

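The drawer is out. In the scene picture the round hole is at about (408.6,292) and the square one at (409,316). I'll compute the round hole and the stylus knob.

```bash
python3 - <<'E'
from h import *
s=dict(np.load("cam_scene.npz")); t=dict(np.load("cam_top.npz"))
print("round",ray([292.2,408.6],.06,s).round(4),"square",ray([316.3,408.9],.06,s).round(4))
for p in([.6448,-.3359,-.70],[.6463,-.3343,-.685],[.6466,-.3381,-.68]):
    c,S=np.cos(p[2]),np.sin(p[2]); x=-.112
    print([ (round(p[0]+c*x-S*y,4),round(p[1]+S*x+c*y,4)) for y in(.028,-.028)])
print("knob top",ray([239.7,258.6],.143,t).round(4))
for q in([.488,.114],[.49,.116],[.492,.118]): print(q,proj([*q,.143],s).round(1),proj([*q,.078],s).round(1),proj([*q,.143],t).round(1))
g=lambda im,y,x:cv2.resize(im[y:y+60,x:x+60],(480,480),interpolation=2)
cv2.imwrite("pics/crop3.png",g(s["color"],160,235))
E
```

```text
round [ 0.5789 -0.2446  0.06  ] square [ 0.5418 -0.2875  0.06  ]
[(np.float64(0.5772), np.float64(-0.2423)), (np.float64(0.5411), np.float64(-0.2852))]
[(np.float64(0.5773), np.float64(-0.2418)), (np.float64(0.5419), np.float64(-0.2851))]
[(np.float64(0.5771), np.float64(-0.2459)), (np.float64(0.5419), np.float64(-0.2894))]
knob top [0.4902 0.1147 0.143 ]
[0.488, 0.114] [260.3 175.4] [262.5 202.6] [258.9 240.7]
[0.49, 0.116] [260.7 174.7] [262.9 201.9] [258.  239.8]
[0.492, 0.118] [261.1 174. ] [263.3 201.2] [257.1 238.9]
```

View pics/crop3.png

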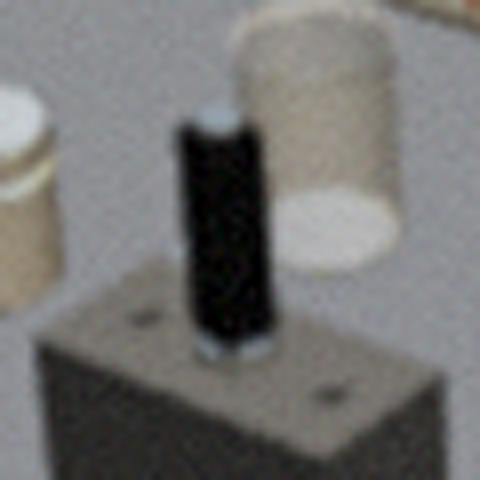

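The knob is at (262,175), so the stylus is at about (0.491, 0.1145). Its flats lie roughly along the stand's axes. I'm moving above it.

Request:
{"api": "move_arm", "payload": {
  "increments": [
    [0.6,0.61,-0.52,0,0,0,0],
    [0.6,0.61,-0.52,0,0,0,0],
    [0.6,0.61,-0.52,0,0,0,0],
    [0.6,0.61,-0.52,0,0,0,0],
    [0.6,0.61,-0.52,0,0,0,0],
    [0.6,0.61,-0.52,0,0,0,0],
    [0.6,0.61,-0.52,0,0,0,0],
    [0.6,0.61,-0.52,0,0,0,0],
    [0.6,0,0,0,0,0,0.114],
    [0.6,0,0,0,0,0,0.114],
    [0.6,0,0,0,0,0,0.114],
    [0.6,0,0,0,0,0,0.114],
    [0.6,0,0,0,0,0,0.114],
    [0.6,0,0,0.8,0,0,0],
    [0.6,0,0,0.8,0,0,0],
    [0.6,0,0,0,0,0,0]
  ]
}}

```text
time_s: 12.3
ee_pos: [0.4879, 0.1131, 0.2611]
eef_rot: [-3.14, 0.008, 0.3]
force: [0.2, 0.1, 0.1]
grip_width: 0.0563
grip_force: 0.0
```

```bash
python3 - <<'E'
from h import *
t=ctrl.camera("top"); np.savez("cam_top.npz",**{k:t[k] for k in("color","K","pose")}); s=ctrl.camera("scene")
a=cv2.resize(s["color"][60:260,180:340],(480,600),interpolation=2); b=cv2.resize(t["color"][150:250,390:500],(320,290),interpolation=2)
im=np.zeros((600,800,3),np.uint8); im[:,:480]=a; im[:290,480:]=b; cv2.imwrite("pics/crop4.png",im)
E
```

```text
(no output)
```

View pics/crop4.png

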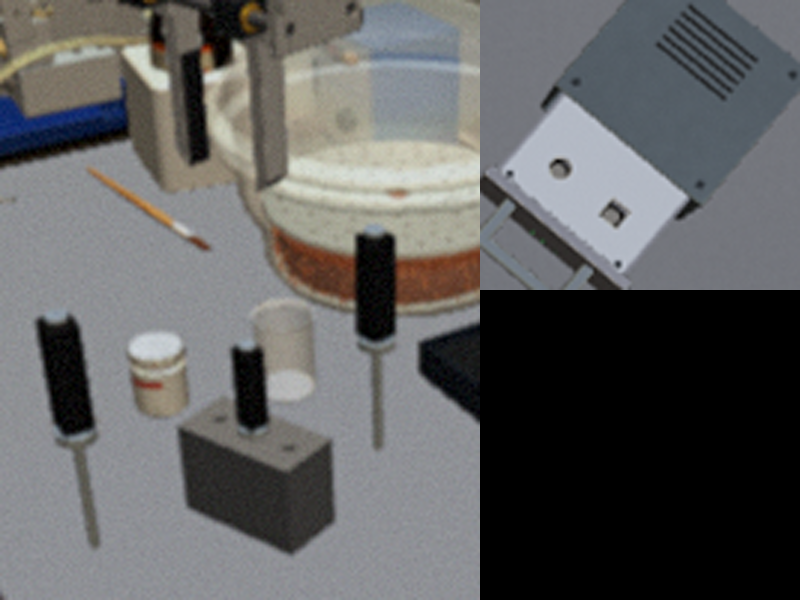

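The fingers hang above the stylus, and the tall ones stand clear to either side. The round hole shows in the top view at about (417.5,208). I'm descending and gripping.

Request:
{"api": "move_arm", "payload": {
  "increments": [
    [0.6,0.04,0,0.8,0,0,0],
    [0.6,0,0,0.8,0,0,0],
    [0.6,0,0,0.6,0,0,0],
    [0.6,0,0,0.4,0,0,0],
    [0.6,0,0,0.4,0,0,0],
    [0.6,0,0,0.4,0,0,0],
    [0.6,0,0,0,0,0,0],
    [0.6,0,0,0,0,0,0]
  ]
}}

```text
time_s: 13.2
ee_pos: [0.4928, 0.1142, 0.0974]
eef_rot: [3.141, -0.002, 0.3]
force: [0.6, 0.3, 0.6]
grip_width: 0.0565
grip_force: 0.0
```

Request:
{"api": "move_arm", "payload": {
  "increments": [
    [0,0,0,0,0,0,0],
    [0,0,0,0,0,0,0],
    [0,0,0,0,0,0,0],
    [0,0,0,0,0,0,0],
    [0,0,0,0,0,0,0],
    [0,0,0,0,0,0,0]
  ],
  "force": 20
}}

```text
time_s: 13.8
ee_pos: [0.4911, 0.1149, 0.0954]
eef_rot: [-3.139, 0.001, 0.299]
force: [-3.3, 9.6, 1.7]
grip_width: 0.0181
grip_force: 19.9
```

```bash
python3 - <<'E'
from h import *
t=dict(np.load("cam_top.npz")); print("round",ray([207.9,417.5],.06,t).round(4))
g=cv2.cvtColor(t["color"],6)[200:216,409:426]; print(g)
E
```

```text
round [ 0.577  -0.2433  0.06  ]
[[183 185 184 184 185 183 184 185 185 184 184 185 184 184 184 184 184]
 [184 185 185 184 185 184 184 185 185 185 184 185 184 184 184 185 183]
 [185 184 185 184 185 186 185 185 184 186 185 184 185 185 184 185 184]
 [184 186 184 185 186 185 188 186 186 185 186 187 186 185 184 184 184]
 [185 184 184 185 187 185 170 155 153 155 165 178 187 185 186 185 184]
 [185 186 184 185 183 162  98  15  22  55 101 146 186 185 185 184 185]
 [184 185 184 187 170 102  53  74  67  52  70 114 168 189 185 184 185]
 [185 185 185 187 164  83 106 128 118  80  47  80 141 190 185 183 186]
 [185 185 186 187 174 132 122 123 126 115  60  56 136 189 185 184 185]
 [184 186 184 186 180 151 118 121 123 117  77  82 159 188 185 184 185]
 [184 184 184 185 186 174 132 123 120 116 101 135 183 186 185 186 184]
 [184 185 186 185 185 184 169 150 145 144 155 184 188 185 185 186 185]
 [184 184 184 184 183 185 186 187 185 186 188 186 185 185 183 184 184]
 [185 185 185 184 184 184 184 185 186 186 184 184 186 184 184 185 185]
 [184 185 184 185 185 185 185 186 185 184 184 185 185 185 184 185 185]
 [184 184 186 185 183 184 185 185 184 184 185 185 185 183 184 184 184]]
```

It's gripped on the flats (18.1 mm). I'm lifting straight up and carrying it over the hole.

Request:
{"api": "move_arm", "payload": {
  "increments": [
    [0,0,0,-0.3,0,0,0],
    [0,0,0,-0.4,0,0,0],
    [0,0,0,-0.4,0,0,0],
    [0,0,0,-0.5,0,0,0],
    [0,0,0,-0.6,0,0,0],
    [0,0,0,-0.6,0,0,0],
    [0,0,0,-0.6,0,0,0],
    [0,0,0,-0.6,0,0,0],
    [0,0,0,0,0,0,0],
    [0,0,0,0,0,0,0]
  ],
  "force": 30
}}

```text
time_s: 14.8
ee_pos: [0.4915, 0.114, 0.2953]
eef_rot: [3.142, -0.0, 0.3]
force: [-0.5, 0.3, -1.1]
grip_width: 0.0178
grip_force: 30.0
```

Request:
{"api": "move_arm", "payload": {
  "increments": [
    [0,-0.02,0.3,0,0,0,0],
    [0,-0.04,0.6,0,0,0,0],
    [0,-0.04,0.6,0,0,0,0],
    [0,-0.04,0.6,0,0,0,0],
    [0,-0.04,0.6,0,0,0,0],
    [0,-0.04,0.6,0,0,0,0],
    [0,-0.04,0.6,0,0,0,0],
    [0,-0.04,0.6,0,0,0,0],
    [0,-0.04,0.6,0,0,0,0],
    [0,-0.04,0.6,0,0,0,0],
    [0,-0.04,0.6,0,0,0,0],
    [0,-0.04,0.6,0,0,0,0],
    [0,-0.03,0.46,0,0,0,0],
    [0,0,0,0,0,0,0],
    [0,0,0,0,0,0,0],
    [0,0,0,0,0,0,0]
  ]
}}

```text
time_s: 16.4
ee_pos: [0.5766, -0.2443, 0.2951]
eef_rot: [-3.141, 0.001, 0.3]
force: [0.6, 0.3, -0.4]
grip_width: 0.018
grip_force: 30.0
```

Request:
{"api": "move_arm", "payload": {
  "increments": [
    [0,0.03,-0.01,0.6,0,0,0],
    [0,0,0,0.6,0,0,0],
    [0,0,0,0.4,0,0,0],
    [0,0,0,0.3,0,0,0],
    [0,0,0,0,0,0,0],
    [0,0,0,0,0,0,0]
  ]
}}

```text
time_s: 17.0
ee_pos: [0.5783, -0.2434, 0.2013]
eef_rot: [3.141, -0.0, 0.301]
force: [0.6, 0.0, -0.3]
grip_width: 0.0178
grip_force: 30.0
```

```bash
python3 - <<'E'
from h import *
print(ctrl.get_obs()["ee_pos"])
s=ctrl.camera("scene"); np.savez("cam_scene.npz",**{k:s[k] for k in("color","K","pose")})
im=cv2.resize(s["color"][200:320,340:500],(800,600),interpolation=2)
p=ctrl.get_obs()["ee_pos"]
for z in(-.0934,-.0234): print("pred tip/collar",proj([p[0],p[1],p[2]+z],s).round(1))
print("hole pred",proj([.5777,-.2435,.06],s).round(1))
cv2.imwrite("pics/crop5.png",im)
E
```

```text
[ 0.57825966 -0.24337088  0.20127698]
pred tip/collar [411.4 270.5]
pred tip/collar [416.8 236.4]
hole pred [407.7 292.1]
```

View pics/crop5.png

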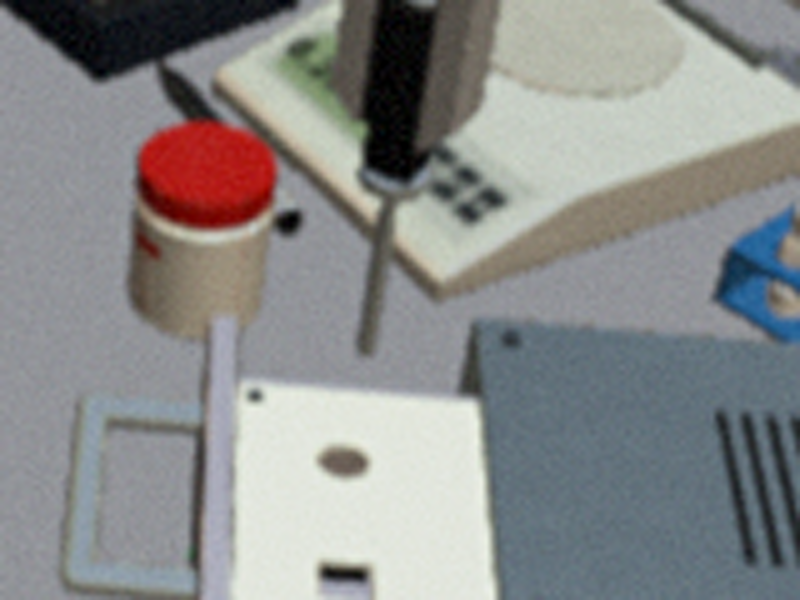

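The tip at (413.4,270.4) is about 1 px right of the line over the round hole at (408.8,292.2). I'm shifting about 1.7 mm and inserting.

Request:
{"api": "move_arm", "payload": {
  "increments": [
    [0,-0.02,-0.025,0.1,0,0,0],
    [0,0,0,0.2,0,0,0],
    [0,0,0,0.2,0,0,0],
    [0,0,0,0.2,0,0,0],
    [0,0,0,0.2,0,0,0],
    [0,0,0,0.2,0,0,0],
    [0,0,0,0.06,0,0,0],
    [0,0,0,0,0,0,0],
    [0,0,0,0,0,0,0]
  ],
  "force": 40
}}

```text
time_s: 17.95
ee_pos: [0.577, -0.2431, 0.1428]
eef_rot: [3.141, -0.0, 0.3]
force: [-0.5, -0.7, -0.5]
grip_width: 0.0177
grip_force: 40.0
```

Request:
{"api": "move_arm", "payload": {
  "increments": [
    [0,0,0,0.06,0,0,0],
    [0,0,0,0.06,0,0,0],
    [0,0,0,0.06,0,0,0],
    [0,0,0,0.06,0,0,0],
    [0,0,0,0.02,0,0,0],
    [0,0,0,0,0,0,0],
    [0,0,0,0,0,0,0]
  ]
}}

```text
time_s: 18.65
ee_pos: [0.5769, -0.243, 0.1297]
eef_rot: [3.141, -0.0, 0.3]
force: [0.5, -1.0, 2.8]
grip_width: 0.0176
grip_force: 40.0
```

```bash
python3 - <<'E'
from h import *
o=ctrl.get_obs();print(o["ee_pos"],o["force"])
s=ctrl.camera("scene"); t=ctrl.camera("top")
cv2.imwrite("pics/crop6.png",cv2.resize(s["color"][220:340,340:500],(800,600),interpolation=2))
E
```

```text
[ 0.57685432 -0.24304514  0.12968904] [ 0.46246866 -0.98968733  2.75533837]
```

View pics/crop6.png

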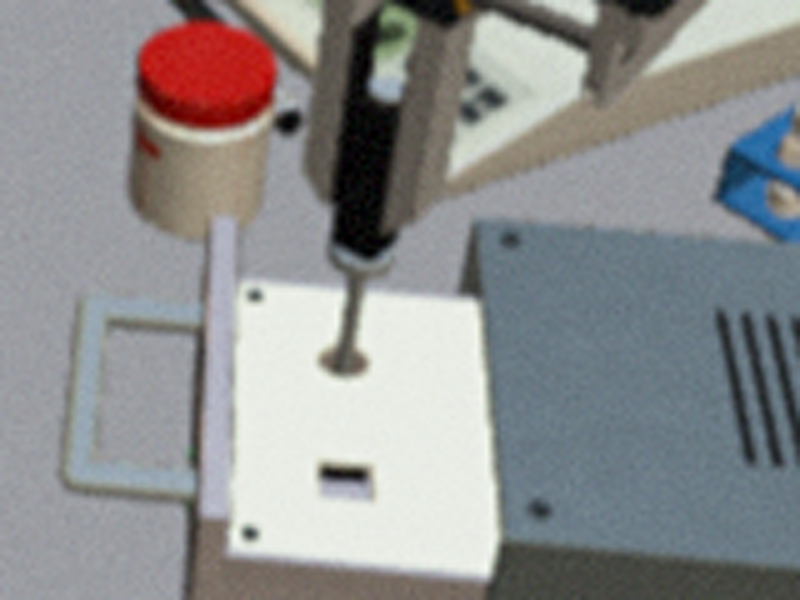

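The shank stands in the round hole at (344,360), and the spring force is rising. I'm pressing on to the end stop.

Request:
{"api": "move_arm", "payload": {
  "increments": [
    [0,0,0,0.03,0,0,0],
    [0,0,0,0.03,0,0,0],
    [0,0,0,0.02,0,0,0],
    [0,0,0,0,0,0,0],
    [0,0,0,0,0,0,0]
  ]
}}

```text
time_s: 19.25
ee_pos: [0.5772, -0.2433, 0.1267]
eef_rot: [3.14, -0.001, 0.3]
force: [-1.6, 1.5, 12.4]
grip_width: 0.0182
grip_force: 40.0
```

Request:
{"api": "move_arm", "payload": {
  "increments": [
    [0,0,0,0,0,0,0],
    [0,0,0,0,0,0,0],
    [0,0,0,0,0,0,0],
    [0,0,0,0,0,0,0],
    [0,0,0,0,0,0,0]
  ]
}}

```text
time_s: 19.75
ee_pos: [0.5772, -0.2432, 0.1267]
eef_rot: [3.14, -0.001, 0.3]
force: [-1.5, 0.7, 11.7]
grip_width: 0.018
grip_force: 40.0
```

```bash
python3 - <<'E'
from h import *
o=ctrl.get_obs();print(o["ee_pos"],o["force"],o["grip_force"])
if o["force"][2]>5: print(ctrl.hand_in())
E
```

```text
[ 0.57721135 -0.24324982  0.12672071] [-1.5423157   0.73515667 11.71200019] 39.99770700931549
the job is handed in; nothing more can be done
None
```

I pulled the drawer to its stop and handed in with the smallest stylus still gripped and holding the reset button down through the round hole. The roughly 12 N push, against 4.5 N of spring, indicates the button is at its end stop. No verdict came back.

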